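# Roll the dosing tube home in its rack

## Task

Pick up the paddle from its rubber mat and, using only the paddle, gently roll the dosing tube lying in the rack along the channel, up the ramp and over the lip into the saddle at the far end, and press it lightly, with about 5 N, against the sprung pad there for about a second. Then ease the pressure off slowly so that the tube stays in the saddle, and stand the paddle upright back on its mat. Do not touch the tube with the gripper, do not lift or shoot it along, and leave everything else on the bar where it is.

Things in the scene. Friction and masses are not known exactly. Their poses are not given: they have to be found in the camera images.
- rack: Fixed straight channel: grey floor plate 330 x 104 mm, 12 mm thick, with aluminium side walls 6 mm thick rising 30 mm above the floor, 92 mm clear between them, open at both ends. Origin under the plate's centre on the bar top; x along the channel, the way the tube is to be rolled (roughly to the robot's left), z up; floor at z = 12 mm. It carries a steel saddle near its +x end.
- channel_end (a point): Middle of the channel floor at the rack's +x end. The saddle before it is clamped at a place that varies and is NOT measured: feel for it. A ramp, 44 mm long, rises to a lip 7 mm over the floor; behind it a flat pocket 4 mm over the floor, then an upright rubber pad on springs, 30 mm tall, and a steel block 40 mm tall. The lip's crest is 70 to 120 mm before this point (rack x = +45 to +95 mm).
- channel_entry (a point): Middle of the channel floor at the rack's -x end. In the saddle's pocket the tube's axis lies 10 mm beyond the lip's crest, at z = 34 mm in the rack frame (on the plain floor 30 mm), with 1 mm of play between lip and pad. The pad yields about 4 N per mm over 3 mm, then stops hard; let go suddenly, it can kick the tube back over the lip. A paddle edge 11 to 14 mm above the floor clears ramp and lip.
- tube: Capped aluminium dosing tube lying across the channel, free to roll: 36 mm diameter, 84 mm long, about 110 g; black cap of the same diameter at one end. Origin on its axis at mid length; y along its axis, x and z turn as it rolls. Rolling it takes under 1.5 N, up to about 2 N on the ramp. It bears at most 12 N from the paddle and may move at most 0.3 m/s.
- paddle: Paddle standing on its two steel plates, about 160 g: level wooden handle 16 mm wide (y), 18 mm tall, its centre line at z = 78 mm; at its front (+x) end the pushing blade, 50 mm wide, 6 mm thick, 87 mm tall, front face at x = +68 mm; at the back a plate 44 mm wide, from x = -56 to -50 mm. Both reach down to z = 0. Origin under the handle's middle at underside level; x towards the blade, z up.
- mat: Fixed grey rubber mat 190 x 110 mm, 4 mm thick, on which the paddle stands lengthwise at first. Origin under its centre on the bar top; x along its length.
- tamper: Bystander: steel coffee tamper standing, 58 mm diameter, 88 mm tall, origin under its base.
- spare_tube: Bystander: a second dosing tube standing upright, 36 mm diameter, 84 mm tall, origin under its base.
- glass_a: Bystander: drinking glass, 72 mm diameter, 90 mm tall, origin under its base.
- glass_b: Bystander: drinking glass like the other, origin under its base.
- jug: Bystander: steel milk jug with handle, 84 mm diameter, 100 mm tall, origin under its base.
- espresso_cup: Bystander: white espresso cup, 64 mm diameter, 55 mm tall, origin under its base.
Mind the look-alikes: they are no part of the job. What is shaped like the paddle but green is not meant.

How it is judged:
By the outcome, as a careful person would: the job done as asked, in the order asked, and still so for the second after the job is handed in, with the robot touching nothing.
It also fails if it takes over 72 s, if anything falls off the work surface, if the arm or the gripper's body presses on something with over 40 N, if the wrist force passes 120 N, or if a joint passes its speed limit or range.

## Robot

A 6-joint arm with a two-finger parallel gripper is mounted at the origin on the work surface. World frame = base frame: x ahead of the robot, y to its left, z up, the work surface at z = 0. Lengths are in m, angles in rad, forces in N, time in s.
With the tool pointing down it reaches from about 0.275 to 0.85 m from the base axis. Payload 19 kg.
Tool frame: the origin (TCP) lies at the very end of the fingers, on their centre line; the grasp point (between the pads) lies 19 mm behind it; y points along the fingers, z is the direction in which the jaws open and shut, and the axes are right-handed (so a half turn about y gives the same grasp; the last joint's range is limited). The gripper opens to 85 mm and grips with 20 to 120 N. Pads are 22 mm wide; open, the fingers measure 114 mm over their backs; the gripper's body (76 mm by 85 mm) begins 54 mm behind the grasp point. The pads swing forward as they close: fully open they stand 13 mm farther back than shut.
Start: joints at [-1.407, 0.15, 1.437, -0, 1.554, -0.134], TCP at [0.169, -0.55, 0.231] pointing down, gripper open.
Joint ranges: [-2.8, 2.8], [-0.68, 2.1], [0.12, 2.68], [-1.39, 4.53], [0.16, 2.79], [-2.81, 2.81]. Speed limits (rad/s): [1.89, 1.89, 2.22, 3.01, 3.01, 3.01].

## Interface

Orientations are given as [roll, pitch, yaw] about the fixed x, y, z axes, in that order (R = Rz(yaw) Ry(pitch) Rx(roll)).
In Python, from rig import env gives the robot as it stands.
- The arm moves only by the tool send_rows, never from a script. Its argument "targets" is a list of rows, each a list of 3 entries, a list of its own where there are three numbers: the shift along the tool's x, y, z in m, then the turn, a rotation vector about the tool's x, y, z in degrees, then the opening, from -1 (shut) to 1 (fully open). In form: [[[x, y, z], [wx, wy, wz], gripper], ...]. A call has 1 to 20 rows; each row shifts and turns the commanded pose from where the row before left it, along the tool's axes as they then stand; what a row does not reach is not made up. A row lasts 1/10 s, in which the tool goes at most 50 mm and 8.59 degrees, less where a joint would pass 70% of its speed; a pose out of reach is approached as far as the arm can. A call with a gripper value outside its range is refused whole. The fingers move at their own pace and stop on an object; the grip force is fixed at half the most. Time passes only in rows, so rows that do not move let the fingers close. It gives the time, the measured TCP pose, the force and the opening at its end, in the units of the state.
- env.state(): the state, without advancing time (a new reading comes with each control period).
- env.read_camera(name): name is "scene" or "top" or "wrist"; returns (picture, depth): 420x560x3 uint8, red, green, blue; 420x560 float32, m along the optical axis (not along the pixel's ray), 0 where there is no reading.
- env.camera_model(name): a dict with "intrinsics" (3x3 intrinsics, pixels), "k1" (the pictures are not rectified: a ray, as slopes to the right and down, at radius r is drawn at 1 + k1 r^2 times it, then the intrinsics apply), "eye" and "attitude" of the camera in the world; the wrist camera has in their place "hand_eye" (4x4, takes a point from camera to tool coordinates, whose origin is the TCP and whose axes are the tool frame's). Camera axes: x right, y up, looking along -z (the intrinsics and any distortion apply to the point x, -y, -z); pixel columns grow to the right and rows downward; lengths in m; the calibration is good to about 2 mm. A picture is of the moment at which its call begins: read the wrist's pose just before it. camera_model takes no time and is no camera call.
- env.finish_job(): hands the job in, once; it reports no verdict.
Trained networks look in the newest picture that a camera, given by its name, has taken for a name from the list of things; names that differ only in an ending like _2 or _b are one class to them, and where a whole thing is asked for, a point or a joint stands for the part that bears it (a point fixed in the world has none). Each returns a list of dicts, best first, with "conf" (0 to 1); they miss things now and then, are a little off and sometimes report something else, mostly with a low value. They report only what shows in the picture. A call takes as long as a camera call. They do not tell look-alikes from the thing itself.
- env.recognise(camera, name): "bbox" ([centre column, centre row, width, height] in pixels, round what is visible of it).
- env.mark_of(camera, name): "centre" ([column, row] in pixels: a listed point, or the origin of a listed thing).
The state is a dict: "clock": time; "q": joint angles; "qd": joint speeds; "effort": joint torques, N m; "tcp_pos": TCP position; "tcp_rot": TCP orientation; "contact_force": force on the tool from outside, world axes, zero at the start; "moment": the same for the moment, N m; "finger_gap": finger opening in m.
Only numpy, scipy, OpenCV 4.12 (cv2) and the standard library are available. Lean on these libraries where they do the work, as an engineer would, in place of code of your own. Each camera call takes 0.05 s, during which the arm holds its last target. There are 200 camera calls.

## Working session

There is one attempt and no reset: what is moved stays moved. The work goes in short steps, Python scripts to look and compute and a tool call to move; the robot and the scene stay as the last step left them, time stands still between calls to the robot, and variables do not carry over. Pictures are saved under pics/ and viewed, about 8 in all and at most 12, crops included, and the job is handed in when it is done.

Besides the shell and the picture viewer there is one more tool, called after "Request:" as name(argument=value, ...), one argument or row to a line, values as JSON. send_rows: Moves the arm, as the interface text tells. Its arguments: {"type":"object","properties":{"targets":{"type":"array","items":{"type":"array"}}},"required":["targets"]}

```bash
ls; mkdir -p pics; cat > h.py <<'E'
import numpy as np, cv2
from rig import env
from scipy.spatial.transform import Rotation as R
def cam(name):
    m=env.camera_model(name); K=np.array(m["intrinsics"]); k1=m["k1"]
    if "hand_eye" in m:
        s=env.state(); T=np.eye(4); T[:3,:3]=R.from_euler('xyz',s["tcp_rot"]).as_matrix(); T[:3,3]=s["tcp_pos"]
        T=T@np.array(m["hand_eye"]); return K,k1,T[:3,:3],T[:3,3]
    A=np.array(m["attitude"]); 
    if A.shape!=(3,3): A=R.from_euler('xyz',A.ravel()).as_matrix() if A.size==3 else R.from_quat(A.ravel()).as_matrix()
    return K,k1,A,np.array(m["eye"])
def ray(c,uv):
    K,k1,A,e=c; p=np.linalg.solve(K,[uv[0],uv[1],1.]); d=p[:2].copy(); x=d.copy()
    for _ in range(20): x=d/(1+k1*(x@x))
    return e,A@np.array([x[0],-x[1],-1.])
def at_z(c,uv,z):
    e,d=ray(c,uv); return e+d*(z-e[2])/d[2]
def at_d(c,uv,dep):
    e,d=ray(c,uv); return e+d*dep
def proj(c,P):
    K,k1,A,e=c; q=A.T@(np.array(P)-e); x=np.array([q[0],-q[1]])/-q[2]; x=x*(1+k1*(x@x)); return (K@[x[0],x[1],1])[:2]
E
python3 - <<'E'
from h import *
print(env.state()); 
for n in("scene","top"): print(n,env.camera_model(n))
for n in("top","scene"):
    p,d=env.read_camera(n); np.savez(f"pics/{n}0.npz",p=p,d=d); cv2.imwrite(f"pics/{n}0.png",p[:,:,::-1])
c=cam("top")
for n in["rack","channel_end","channel_entry","tube","paddle","mat"]:
    for r in env.mark_of("top",n)[:3]: print(n,r,at_z(c,r["centre"],0.012 if 'ch' in n else 0.0).round(3))
E
```

```text
pics
{'clock': 0.0, 'q': array([-1.40693856e+00,  1.50979327e-01,  1.43800769e+00, -1.03566432e-05,
        1.55379866e+00, -1.33998551e-01]), 'qd': array([ 0.00040723, -0.00221669,  0.00069034,  0.00082766,  0.00051148,
        0.0003926 ]), 'effort': array([-1.10960485e-03, -7.13054037e+01, -5.70875680e+01, -3.60894983e-04,
        8.75460886e-03,  2.35823009e-06]), 'tcp_pos': array([ 0.16868545, -0.54944994,  0.23069088]), 'tcp_rot': array([-1.57198004e+00,  1.49123469e-04, -2.84373624e+00]), 'contact_force': array([0.30318934, 0.10618064, 0.3775898 ]), 'moment': array([-0.01236992,  0.01269918, -0.03261187]), 'finger_gap': 0.08562008991460501}
scene {'intrinsics': array([[440.77755068,   0.        , 279.16528367],
       [  0.        , 440.77755068, 215.98237297],
       [  0.        ,   0.        ,   1.        ]]), 'k1': 0.0017746930723124051, 'eye': array([1.16777926, 0.35235355, 0.74804509]), 'attitude': array([ 0.83111839, -0.00960134,  2.10450578])}
top {'intrinsics': array([[519.03348001,   0.        , 276.12412811],
       [  0.        , 519.03348001, 218.02034956],
       [  0.        ,   0.        ,   1.        ]]), 'k1': -0.15938615170079817, 'eye': array([ 0.43933452, -0.0367779 ,  1.63621864]), 'attitude': array([ 0.0572988 ,  0.0049973 , -1.58410557])}
rack {'centre': [246.2, 199.4], 'conf': 0.85} [0.594 0.064 0.   ]
channel_end {'centre': [193.9, 192.8], 'conf': 0.83} [0.616 0.229 0.012]
channel_entry {'centre': [296.6, 209.8], 'conf': 0.68} [ 0.558 -0.094  0.012]
tube {'centre': [262.4, 200.6], 'conf': 0.79} [0.589 0.013 0.   ]
paddle {'centre': [345.9, 303.0], 'conf': 0.83} [ 0.262 -0.246  0.   ]
paddle {'centre': [351.3, 246.4], 'conf': 0.58} [ 0.44  -0.266  0.   ]
paddle {'centre': [421.8, 225.3], 'conf': 0.54} [ 0.504 -0.494  0.   ]
mat {'centre': [357.8, 250.8], 'conf': 0.71} [ 0.426 -0.286  0.   ]
```

View pics/top0.png

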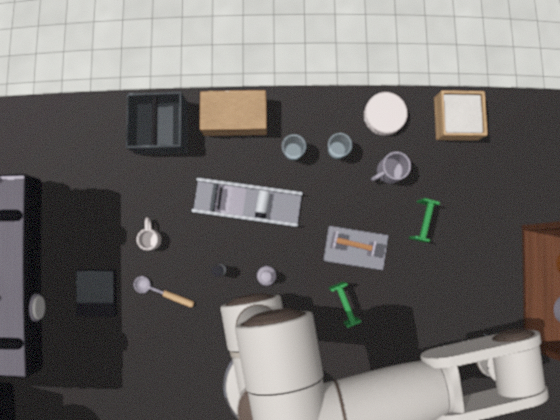

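View pics/scene0.png

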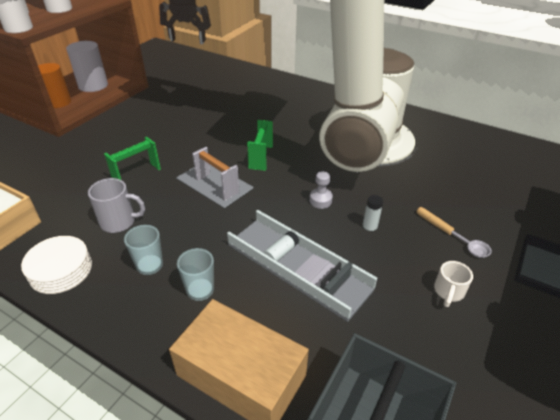

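Candidates: the wooden-handled paddle on the grey mat (top 357,246), and green ones at (427,220) and (345,303). The wooden one fits; confirming in a crop, with both views side by side.

```bash
python3 - <<'E'
from h import *
t=cv2.imread("pics/top0.png"); s=cv2.imread("pics/scene0.png")
a=cv2.resize(t[220:276,318:394],None,fx=5.2,fy=5.2,interpolation=cv2.INTER_CUBIC)
b=cv2.resize(s[140:210,170:265],None,fx=4.1,fy=4.1,interpolation=cv2.INTER_CUBIC)
h=max(a.shape[0],b.shape[0]); f=lambda i: cv2.copyMakeBorder(i,0,h-i.shape[0],0,0,cv2.BORDER_CONSTANT)
cc=cv2.resize(t[170:232,185:310],None,fx=6.2,fy=4.9*1.26,interpolation=cv2.INTER_CUBIC)[:300]
o=np.hstack([f(a),f(b)]);o=o[:,:800]; cc=cc[:, :o.shape[1]]
cc=cv2.copyMakeBorder(cc,0,0,0,o.shape[1]-cc.shape[1],cv2.BORDER_CONSTANT)
o=np.vstack([o,cc])[:600]; print(o.shape); cv2.imwrite("pics/crop1.png",o)
# depth-based tops
d=np.load("pics/top0.npz")["d"]; c=cam("top")
for v in range(234,262,2):
  print(v,[int(1000*at_d(c,(u,v),d[v,u])[2]) for u in range(326,390,2)])
E
```

```text
(591, 784, 3)
234 [-3, 4, 4, -4, 72, 95, 3, 2, 1, 6, -2, 4, 5, 0, 3, 11, 6, -2, 0, 1, 3, -1, 3, 2, 3, 3, -1, 6, 7, 7, 4, 2]
236 [0, 3, 3, 5, 93, 92, 2, 6, 6, 4, 0, 8, 2, 10, 2, -2, 2, 2, 4, 5, 2, 7, 4, 0, 5, 6, 10, 10, 8, 5, 0, -9]
238 [0, 1, 5, 1, 85, 81, 96, 89, 90, 6, 3, 0, -4, 5, 4, 2, 4, 3, 3, 5, 6, 0, 3, 5, 6, 4, 1, 3, 6, 3, 2, -3]
240 [-5, 13, 6, 22, 89, 85, 85, 90, 88, 87, 95, 94, 92, 3, 5, 3, 3, 1, 2, 1, 3, -2, 4, 3, 9, 6, 6, -1, 1, 5, 9, 1]
242 [0, 3, 5, 38, 91, 87, 87, 93, 92, 97, 95, 99, 91, 94, 89, 91, 92, 2, 2, -3, 1, 1, 23, 59, 91, 0, 7, 3, -2, 7, 5, 5]
244 [-5, 1, 8, 77, 84, 10, 2, 2, 8, 4, 87, 94, 93, 93, 94, 87, 89, 88, 90, 88, 97, 94, 35, 76, 92, 1, 4, 7, -4, 4, 8, 0]
246 [0, 4, 2, 84, 2, 13, 6, 6, 14, 8, 7, -3, 3, 2, 93, 83, 95, 84, 93, 93, 87, 92, 88, 92, 87, -2, -1, 4, 0, 5, 2, -1]
248 [4, 6, 2, 8, 5, 3, 4, 3, 0, 5, 2, 9, 10, 6, 1, 4, 9, 9, 90, 89, 89, 91, 91, 82, 95, 0, 2, 2, 1, 4, 0, -4]
250 [-1, 4, 2, 6, 9, 3, 0, 6, 3, 6, 13, 7, 8, 10, 4, 3, 6, 9, 3, 5, 10, 29, 85, 93, 5, 3, 1, 8, -1, 4, 8, -2]
252 [-1, 1, 6, 0, 0, 0, 8, 7, 5, -5, 2, 8, 2, 9, 2, 1, 8, 7, 7, 0, -1, 32, 62, 92, 2, 7, 1, 5, 3, 1, -4, 2]
254 [9, -3, 14, 1, 1, 6, 4, 9, 5, 5, 5, 2, 4, 6, 7, 0, 9, 5, 3, 2, 3, 40, 72, 88, 2, 4, 4, 3, 3, 2, 2, 1636]
256 [-3, 6, 1, 4, 4, 2, 4, 6, 2, 0, 3, 3, 5, -2, 1, 1, 2, 6, 2, 3, 5, 3, 4, 9, 5, 3, 0, 2, 1, 6, -3, 1636]
258 [-1, 1, 8, 7, 4, 3, 1, 7, 0, 3, 3, 0, 0, 8, 3, 1, 3, 3, 2, 6, 8, 9, 2, 5, 1, 2, -1, 6, 0, 4, 4, -3]
260 [-1, 3, 3, -1, 3, 5, 9, -1, 3, 0, 4, 8, 0, -2, 0, -1, 6, 6, 5, 3, 4, 4, 1, 4, 6, 6, 5, 5, 3, 2, -6, 0]
```

View pics/crop1.png

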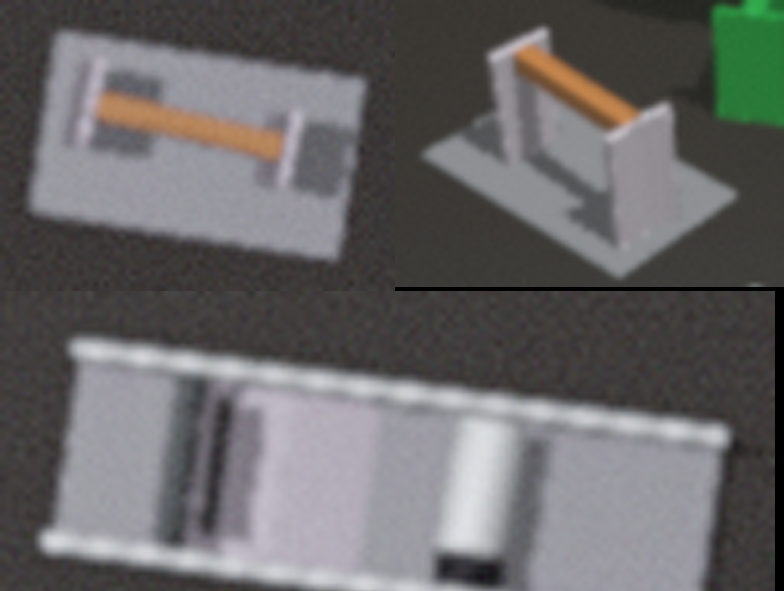

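```bash
python3 - <<'E'
from h import *
z=np.load("pics/top0.npz"); p=z["p"].astype(int); d=z["d"]; c=cam("top")
o=(p[...,0]-p[...,2]>50); o[:220]=0;o[276:]=0;o[:,:318]=0;o[:,394:]=0
v,u=np.nonzero(o); P=np.array([at_z(c,(a,b),0.091) for a,b in zip(u,v)])[:,:2]
m=P.mean(0); w=np.linalg.svd(P-m)[2][0]; w*=np.sign(w[1]); t=(P-m)@w
print("handle n",len(P),m,w,np.degrees(np.arctan2(w[1],w[0])),t.min(),t.max(), 'mid',m+w*(t.min()+t.max())/2)
g=p.sum(2)
def pl(mask,zz):
    v,u=np.nonzero(mask); return np.array([at_z(c,(a,b),zz) for a,b in zip(u,v)])[:,:2]
print("mat");mk=np.zeros(o.shape,bool);mk[222:274,318:394]=g[222:274,318:394]>260
r=cv2.minAreaRect(pl(mk,0.004).astype(np.float32)*1000);print(r)
mk[:]=0;mk[170:232,185:310]=g[170:232,185:310]>230
for zz in(0.042,): print("rack",cv2.minAreaRect(pl(mk,zz).astype(np.float32)*1000))
for s in["rack","channel_end","channel_entry","tube"]:
    cs=cam("scene"); 
    for r in env.mark_of("scene",s)[:2]: print(s,r,at_z(cs,r["centre"],{"rack":0,"tube":.03}.get(s,.012)).round(3))
for n,u in[("end",(193.9,192.8)),("entry",(296.6,209.8))]: print(at_z(c,u,.012))
print('tube',at_z(c,(262.4,200.6),.03)); print(env.camera_model("wrist"))
E
```

```text
handle n 170 [ 0.44843052 -0.26054018] [0.24313325 0.9699929 ] 75.92845833512902 -0.05437640475931229 0.05174100475239051 mid [ 0.44811015 -0.26181834]
mat
((436.99176025390625, -278.9656677246094), (195.83489990234375, 115.00508880615234), 80.07141876220703)
rack ((583.47998046875, 61.744972229003906), (336.55047607421875, 113.87188720703125), 81.28219604492188)
rack {'centre': [299.7, 268.0], 'conf': 0.94} [0.583 0.068 0.   ]
channel_end {'centre': [360.9, 297.0], 'conf': 0.85} [0.596 0.219 0.012]
channel_entry {'centre': [239.5, 233.6], 'conf': 0.68} [ 0.572 -0.101  0.012]
tube {'centre': [281.0, 248.8], 'conf': 0.78} [0.578 0.017 0.03 ]
[0.61594968 0.22882366 0.012     ]
[ 0.5575623  -0.09448628  0.012     ]
tube [0.58635953 0.01193868 0.03      ]
{'intrinsics': array([[325.01461588,   0.        , 276.28990389],
       [  0.        , 325.01461588, 211.15783375],
       [  0.        ,   0.        ,   1.        ]]), 'k1': 0.00999531752934616, 'hand_eye': array([[-5.17301239e-04, -9.51789544e-01, -3.06751359e-01,
        -8.03708242e-02],
       [-1.61974065e-04,  3.06751475e-01, -9.51789633e-01,
        -1.43117829e-01],
       [ 9.99999853e-01, -4.42676192e-04, -3.12848140e-04,
        -1.30016306e-03],
       [ 0.00000000e+00,  0.00000000e+00,  0.00000000e+00,
         1.00000000e+00]])}
```

Request:
send_rows(
  targets=[
    [[-0.035,0.001,-0.0194],[0,0,0],1],
    [[-0.035,0.001,-0.0194],[0,0,0],1],
    [[-0.035,0.001,-0.0194],[0,0,0],1],
    [[-0.035,0.001,-0.0194],[0,0,0],1],
    [[-0.035,0.001,-0.0194],[0,0,0],1],
    [[-0.035,0.001,-0.0194],[0,0,0],1],
    [[-0.035,0.001,-0.0194],[0,0,0],1],
    [[-0.035,0.001,-0.0194],[0,0,0],1],
    [[-0.035,0.001,-0.0194],[0,0,0],1],
    [[-0.035,0.001,-0.0194],[0,0,0],1],
    [[0,0,0],[0,-8.4,0],1],
    [[0,0,0],[0,-8.4,0],1],
    [[0,0,0],[0,-8.4,0],1],
    [[0,0,0],[0,-8.4,0],1],
    [[0,0,0],[0,-8.4,0],1],
    [[0,0,0],[0,-8.4,0],1],
    [[0,0,0],[0,-8.4,0],1],
    [[0,0,0],[0,0,0],1],
  ],
)

```text
clock: 2.4
tcp_pos: [0.4464, -0.2615, 0.2214]
tcp_rot: [-1.571, 0.0, -1.815]
contact_force: [-0.5, 0.1, -0.8]
finger_gap: 0.0855
```

```bash
python3 - <<'E'
from h import *
s=env.state();print(s["clock"],s["tcp_pos"],np.degrees(s["tcp_rot"]))
c=cam("wrist")
p,d=env.read_camera("wrist"); np.savez("pics/w1.npz",p=p,d=d); cv2.imwrite("pics/w1.png",p[:,:,::-1])
o=(p[...,0].astype(int)-p[...,2]>50)
v,u=np.nonzero(o); P=np.array([at_z(c,(a,b),0.091) for a,b in zip(u,v)])[:,:2]
k=np.linalg.norm(P-[.448,-.262],axis=1)<.09;P=P[k]
m=P.mean(0); w=np.linalg.svd(P-m,full_matrices=False)[2][0]; w*=np.sign(w[1]); t=(P-m)@w
print("handle",len(P),m,np.degrees(np.arctan2(w[1],w[0])),t.min(),t.max(),'mid',m+w*(t.min()+t.max())/2)
E
```

```text
2.4 [ 0.44635446 -0.26150814  0.22135286] [-8.99963451e+01  2.33962254e-03 -1.03967397e+02]
handle 2025 [ 0.44882915 -0.25567084] 76.12637004567969 -0.058441143110246514 0.05112739370413457 mid [ 0.4479523  -0.25922104]
```

View pics/w1.png

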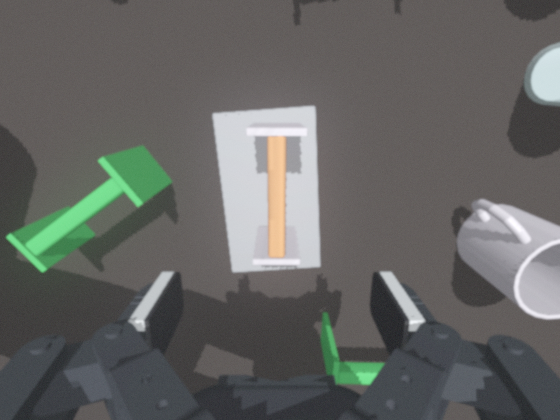

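Wrist view: the wooden paddle on its mat with the wider plate (blade, 60 px against 46) at top (277,131), which is the robot's left. The green look-alikes lie aside.

```bash
python3 - <<'E'
from h import *
# w1 was taken at this pose (arm held)
c=cam("wrist"); p=np.load("pics/w1.npz")["p"].astype(int)
g=p.sum(2)
print([int(x) for x in g[118:142,292]]); print([int(x) for x in g[252:270,290]])
w=np.array([np.cos(np.radians(76.1)),np.sin(np.radians(76.1))]); n=np.array([-w[1],w[0]])
for uv in[(277,127),(277,135.5),(277,265),(277,258),(247,131),(307,131),(254,262),(300,262)]:
    q=at_z(c,uv,.091)[:2]-[.448,-.259]; print(uv,(q@w).round(4),(q@n).round(4))
# mat corners
for uv in[(214,113),(314,107),(320,267),(233,272)]: print('mat',at_z(c,uv,.004).round(4))
E
```

```text
[649, 647, 646, 640, 627, 605, 593, 590, 598, 643, 697, 728, 735, 738, 736, 737, 724, 670, 569, 493, 469, 480, 476, 475]
[587, 586, 588, 585, 588, 592, 625, 673, 712, 722, 722, 706, 659, 554, 491, 509, 498, 410]
(277, 127) 0.0617 -0.0009
(277, 135.5) 0.055 -0.0009
(277, 265) -0.0632 -0.0002
(277, 258) -0.056 -0.0002
(247, 131) 0.0587 0.0237
(307, 131) 0.0584 -0.0254
(254, 262) -0.06 0.0212
(300, 262) -0.0603 -0.0216
mat [ 0.4015 -0.174   0.004 ]
mat [ 0.5056 -0.1942  0.004 ]
mat [ 0.4729 -0.3797  0.004 ]
mat [ 0.3669 -0.3598  0.004 ]
```

Request:
send_rows(
  targets=[
    [[-0.018,0.01,0.0005],[0,0,0],1],
    [[-0.019,0.028,0.0005],[0,0,0],1],
    [[0,0.035,0],[0,0,0],1],
    [[0,0.035,0],[0,0,0],1],
    [[0,0.03,0],[0,0,0],1],
    [[0,0.02,0],[0,0,0],1],
    [[0,0,0],[0,0,0],1],
    [[0,0,0],[0,0,0],-1],
    [[0,0,0],[0,0,0],-1],
    [[0,0,0],[0,0,0],-1],
    [[0,0,0],[0,0,0],-1],
    [[0,0,0],[0,0,0],-1],
    [[0,0,0],[0,0,0],-1],
    [[0,0,0],[0,0,0],-1],
  ],
)

```text
clock: 3.85
tcp_pos: [0.4566, -0.226, 0.0638]
tcp_rot: [-1.57, -0.0, -1.818]
contact_force: [-0.4, 1.9, 5.5]
finger_gap: 0.0151
```

Request:
send_rows(
  targets=[
    [[0,-0.005,0],[0,0,0],-1],
    [[0,-0.015,0],[0,0,0],-1],
    [[0,-0.025,0],[0,0,0],-1],
    [[0,-0.025,0],[0,0,0],-1],
    [[0,-0.025,0],[0,0,0],-1],
    [[-0.015,0,0.005],[0,0,0],-1],
    [[-0.027,0,0.0093],[0,0,0],-1],
    [[-0.027,0,0.0093],[0,0,0],-1],
    [[-0.027,0,0.0093],[0,0,0],-1],
    [[-0.027,0,0.0093],[0,0,0],-1],
    [[-0.027,0,0.0093],[0,0,0],-1],
    [[-0.027,0,0.0093],[0,0,0],-1],
    [[-0.013,0,0.004],[0,0,0],-1],
    [[0,0,0],[0,-2.5,0],-1],
    [[0,0,0],[0,-2.5,0],-1],
    [[0,0,0],[0,0,0],-1],
    [[0,0,0],[0,0,0],-1],
  ],
)

```text
clock: 5.55
tcp_pos: [0.5654, -0.0577, 0.1583]
tcp_rot: [-1.571, 0.0, -1.732]
contact_force: [-0.1, 0.2, -1.6]
finger_gap: 0.0147
```

```bash
python3 - <<'E'
from h import *
s=env.state();print(s["clock"],s["tcp_pos"],np.degrees(s["tcp_rot"]),s["contact_force"],s["moment"])
c=cam("wrist")
p,d=env.read_camera("wrist"); np.savez("pics/w2.npz",p=p,d=d); cv2.imwrite("pics/w2.png",p[:,:,::-1])
E
```

```text
5.55 [ 0.56543823 -0.05772858  0.1583395 ] [-9.00131556e+01  3.24178748e-03 -9.92307324e+01] [-0.09436643  0.20708293 -1.567786  ] [ 0.0897901   0.00139534 -0.03095264]
```

View pics/w2.png

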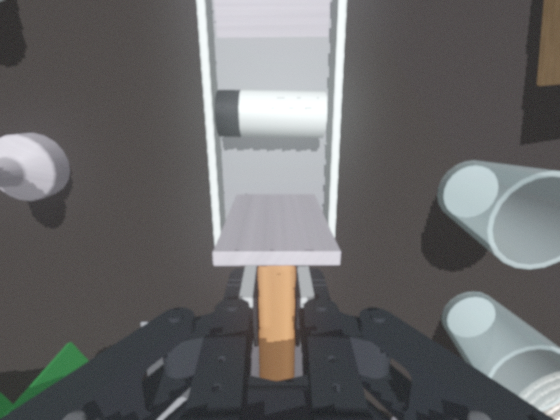

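Wrist view: blade at rows 194–262, tube at (270,113) with the cap on the left, and the ramp foot at row 37. The walls run at cols ~204–215 and ~333–343.

```bash
python3 - <<'E'
from h import *
c=cam("wrist"); z=np.load("pics/w2.npz"); p=z["p"].astype(int); d=z["d"]; g=p.sum(2)
L=[];Rr=[]
for v in range(8,180,4):
    # outer transitions of walls (dark bar -> bright)
    row=g[v]
    l=[u for u in range(190,225) if row[u]>500]; r=[u for u in range(320,360) if row[u]>500]
    if v%40==8: print(v,l[:1],l[-1:],r[:1],r[-1:], )
    l=[u for u in l if u<225];
    if l: L.append(at_z(c,(l[0],v),.042)[:2])
    if r: Rr.append(at_z(c,(r[-1],v),.042)[:2])
for A in(L,Rr):
    A=np.array(A); m=A.mean(0); w=np.linalg.svd(A-m)[2][0]; w*=np.sign(w[1]); A=A[abs((A-m)@[-w[1],w[0]])<.003]; m=A.mean(0); w=np.linalg.svd(A-m)[2][0]; w*=np.sign(w[1])
    print(len(A),m,np.degrees(np.arctan2(w[1],w[0])), 'x at y=0',m[0]+w[0]/w[1]*(0-m[1]))
print("ramp foot",at_z(c,(272,37),.012),"depthpt",at_d(c,(270,113),np.median(d[108:118,260:300])))
t=[at_z(c,(270,v),.030) for v in(91,137)];print("tube edges",t)
print("blade bottom z guess",[at_d(c,(u,196),d[196,u]) for u in(250,275,300)],"top",[at_d(c,(u,259),d[259,u]) for u in(235,275,320)])
print("blade side cols", at_z(c,(214,260),.185), at_z(c,(340,260),.185))
print([int(x) for x in g[20:60:2,272]])
E
```

```text
8 [197] [224] [320] [346]
48 [200] [224] [320] [344]
88 [203] [224] [320] [342]
128 [206] [214] [320] [340]
168 [209] [224] [320] [338]
43 [0.52651561 0.03879241] 81.26020658372927 x at y=0 0.5205519569199448
43 [0.62916969 0.02217743] 81.39013606422749 x at y=0 0.6258117594298953
ramp foot [0.58436574 0.07379124 0.012     ] depthpt [0.57395989 0.01765839 0.04827025]
tube edges [array([0.57631264, 0.03359842, 0.03      ]), array([ 0.57047236, -0.00112571,  0.03      ])]
blade bottom z guess [array([ 0.55441982, -0.02866701,  0.10400804]), array([ 0.56998664, -0.03090815,  0.10503201]), array([ 0.58542664, -0.03341195,  0.10503317])] top [array([ 0.55444257, -0.03138958,  0.1871155 ]), array([ 0.56972728, -0.03407468,  0.18671343]), array([ 0.58712485, -0.03762789,  0.18524678])]
blade side cols [ 0.5457057  -0.03146677  0.185     ] [ 0.59489647 -0.03945026  0.185     ]
[646, 647, 644, 635, 635, 642, 644, 648, 639, 598, 596, 597, 598, 598, 594, 597, 597, 598, 598, 597]
```

Request:
send_rows(
  targets=[
    [[0,0.015,-0.0012],[0,-0.5,0],-1],
    [[0,0.02,0],[0,0,0],-1],
    [[0,0.02,0],[0,0,0],-1],
    [[0,0.013,0],[0,0,0],-1],
    [[0,0.006,0],[0,0,0],-1],
    [[-0.01,0,0],[0,0,0],-1],
    [[-0.01,0,0],[0,0,0],-1],
    [[-0.004,0,0],[0,0,0],-1],
    [[0,0,0],[0,0,0],-1],
    [[0,0,0],[0,0,0],-1],
  ],
)

```text
clock: 6.6
tcp_pos: [0.5682, -0.0333, 0.0847]
tcp_rot: [-1.57, -0.0, -1.721]
contact_force: [-0.2, 0.6, -0.6]
finger_gap: 0.015
```

```bash
cat > look.py <<'E'
import sys
from h import *
n=sys.argv[1]
s=env.state();print(s["clock"],s["tcp_pos"].round(4),np.degrees(s["tcp_rot"]).round(2),s["contact_force"].round(2),s["moment"].round(3))
r=np.array([np.cos(np.radians(81.3)),np.sin(np.radians(81.3))])
print("front s (y-based):",((s["tcp_pos"][:2]-[.5732,0])@r+.0275).round(4), "F along", (s["contact_force"][:2]@r).round(2))
p,d=env.read_camera("wrist"); np.savez(f"pics/{n}.npz",p=p,d=d); cv2.imwrite(f"pics/{n}.png",p[:,:,::-1])
E
python3 look.py w3
```

```text
6.6 [ 0.5682 -0.0333  0.0847] [-89.96  -0.   -98.6 ] [-0.18  0.58 -0.55] [0.034 0.004 0.049]
front s (y-based): -0.0062 F along 0.55
```

View pics/w3.png

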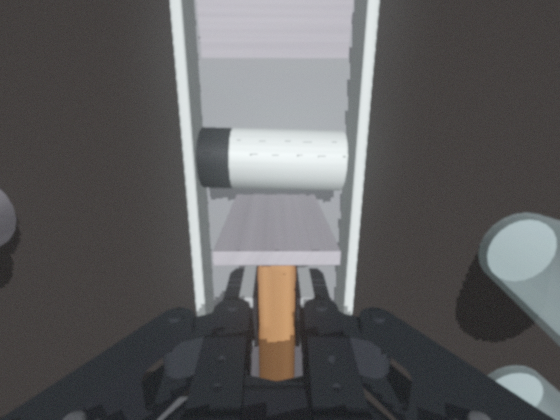

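Request:
send_rows(
  targets=[
    [[-0.002,0,0],[0,0,0],-1],
    [[-0.002,0,0],[0,0,0],-1],
    [[-0.003,0,0],[0,0,0],-1],
    [[-0.004,0,0],[0,0,0],-1],
    [[-0.004,0,0],[0,0,0],-1],
    [[-0.004,0,0],[0,0,0],-1],
    [[-0.004,0,0],[0,0,0],-1],
    [[-0.004,0,0],[0,0,0],-1],
    [[-0.004,0,0],[0,0,0],-1],
    [[-0.004,0,0],[0,0,0],-1],
    [[-0.004,0,0],[0,0,0],-1],
    [[-0.004,0,0],[0,0,0],-1],
    [[-0.004,0,0],[0,0,0],-1],
    [[-0.003,0,0],[0,0,0],-1],
    [[-0.003,0,0],[0,0,0],-1],
    [[-0.002,0,0],[0,0,0],-1],
    [[-0.001,0,0],[0,0,0],-1],
  ],
)

```text
clock: 8.35
tcp_pos: [0.5765, 0.022, 0.0843]
tcp_rot: [-1.571, 0.0, -1.721]
contact_force: [-0.7, -0.2, -1.7]
finger_gap: 0.0151
```

```bash
python3 look.py w4; python3 - <<'E'
from h import *
c=cam("wrist")
g=np.load("pics/w4.npz")["p"].astype(int).sum(2)
print([int(x) for x in g[60:260:4,272]])
E
```

```text
8.35 [0.5765 0.022  0.0843] [-9.000e+01  1.000e-02 -9.863e+01] [-0.66 -0.17 -1.69] [ 0.038 -0.02   0.031]
front s (y-based): 0.0498 F along -0.27
[607, 611, 616, 618, 606, 594, 575, 572, 569, 573, 572, 571, 565, 571, 571, 577, 579, 573, 577, 577, 638, 673, 689, 711, 716, 733, 729, 707, 677, 662, 632, 589, 550, 465, 390, 460, 458, 451, 451, 454, 451, 449, 439, 444, 440, 440, 438, 436, 565, 581]
```

View pics/w4.png

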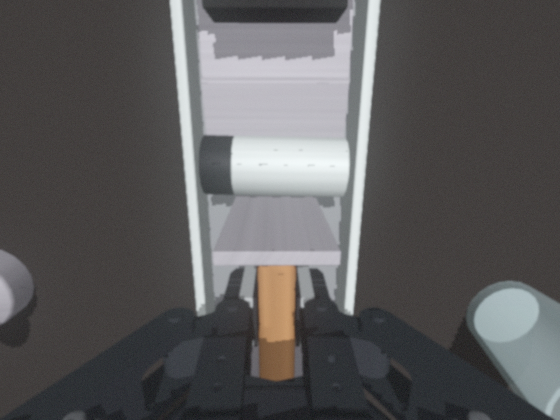

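Wrist view: tube at the ramp foot (272,165), touching the blade. The lip crest is at row ~79 and the black pad's front at row ~20.

```bash
python3 - <<'E'
from h import *
c=cam("wrist"); r=np.array([np.cos(np.radians(81.3)),np.sin(np.radians(81.3))])
for v,z in[(79,.019),(20,.042),(10,.042),(21,.016),(138,.03),(195,.03)]: print(v,z,((at_z(c,(274,v),z)[:2]-[.5732,0])@r).round(4))
E
```

```text
79 0.019 0.1183
20 0.042 0.144
10 0.042 0.1484
21 0.016 0.1493
138 0.03 0.0849
195 0.03 0.0499
```

Request:
send_rows(
  targets=[
    [[-0.002,0,0],[0,0,0],-1],
    [[-0.003,0,0],[0,0,0],-1],
    [[-0.003,0,0],[0,0,0],-1],
    [[-0.003,0,0],[0,0,0],-1],
    [[-0.003,0,0],[0,0,0],-1],
    [[-0.003,0,0],[0,0,0],-1],
    [[-0.003,0,0],[0,0,0],-1],
    [[-0.003,0,0],[0,0,0],-1],
    [[-0.003,0,0],[0,0,0],-1],
    [[-0.003,0,0],[0,0,0],-1],
    [[-0.003,0,0],[0,0,0],-1],
    [[-0.003,0,0],[0,0,0],-1],
    [[-0.003,0,0],[0,0,0],-1],
    [[-0.002,0,0],[0,0,0],-1],
    [[-0.002,0,0],[0,0,0],-1],
  ],
)

```text
clock: 9.9
tcp_pos: [0.5828, 0.0635, 0.0843]
tcp_rot: [-1.571, 0.0, -1.722]
contact_force: [-0.4, -0.5, -1.7]
finger_gap: 0.0148
```

```bash
python3 look.py w5
```

```text
9.9 [0.5828 0.0635 0.0843] [-9.000e+01  1.000e-02 -9.864e+01] [-0.4  -0.48 -1.7 ] [-0.062 -0.005 -0.031]
front s (y-based): 0.0917 F along -0.54
```

Request:
send_rows(
  targets=[
    [[-0.0015,0,0],[0,0,0],-1],
    [[-0.0015,0,0],[0,0,0],-1],
    [[-0.0015,0,0],[0,0,0],-1],
    [[-0.0015,0,0],[0,0,0],-1],
    [[-0.0015,0,0],[0,0,0],-1],
    [[-0.0015,0,0],[0,0,0],-1],
    [[-0.0015,0,0],[0,0,0],-1],
    [[-0.0015,0,0],[0,0,0],-1],
    [[-0.0015,0,0],[0,0,0],-1],
    [[-0.0015,0,0],[0,0,0],-1],
    [[0,0,0],[0,0,0],-1],
    [[0,0,0],[0,0,0],-1],
    [[0,0,0],[0,0,0],-1],
  ],
)

```text
clock: 11.25
tcp_pos: [0.585, 0.0781, 0.0843]
tcp_rot: [-1.571, 0.0, -1.722]
contact_force: [0.4, 0.1, -1.6]
finger_gap: 0.0149
```

```bash
python3 look.py w6
```

```text
11.25 [0.585  0.0781 0.0843] [-90.     0.   -98.64] [ 0.37  0.1  -1.65] [ 0.04   0.026 -0.077]
front s (y-based): 0.1065 F along 0.15
```

View pics/w6.png

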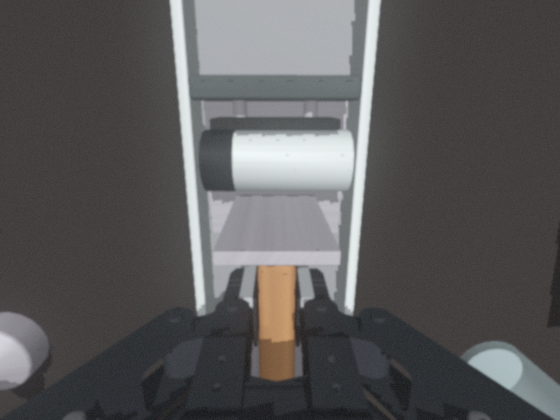

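Tube has dropped over the lip and lies against the pad, with a small gap to the blade. Now feel for contact.

Request:
send_rows(
  targets=[
    [[-0.0006,0,0],[0,0,0],-1],
    [[-0.0006,0,0],[0,0,0],-1],
    [[-0.0006,0,0],[0,0,0],-1],
    [[-0.0006,0,0],[0,0,0],-1],
    [[-0.0006,0,0],[0,0,0],-1],
    [[0,0,0],[0,0,0],-1],
  ],
)

```text
clock: 11.9
tcp_pos: [0.5855, 0.0812, 0.0843]
tcp_rot: [-1.571, 0.0, -1.721]
contact_force: [0.1, 0.1, -1.6]
finger_gap: 0.0151
```

Request:
send_rows(
  targets=[
    [[-0.0005,0,0],[0,0,0],-1],
    [[-0.0005,0,0],[0,0,0],-1],
    [[0,0,0],[0,0,0],-1],
  ],
)

```text
clock: 12.2
tcp_pos: [0.5856, 0.0822, 0.0843]
tcp_rot: [-1.571, 0.0, -1.721]
contact_force: [-0.1, -0.4, -1.4]
finger_gap: 0.015
```

Request:
send_rows(
  targets=[
    [[-0.0005,0,0],[0,0,0],-1],
    [[0,0,0],[0,0,0],-1],
  ],
)

```text
clock: 12.4
tcp_pos: [0.5857, 0.0827, 0.0843]
tcp_rot: [-1.571, 0.0, -1.721]
contact_force: [1.0, -0.4, -2.0]
finger_gap: 0.0153
```

Request:
send_rows(
  targets=[
    [[-0.0005,0,0],[0,0,0],-1],
    [[0,0,0],[0,0,0],-1],
  ],
)

```text
clock: 12.6
tcp_pos: [0.5858, 0.0832, 0.0843]
tcp_rot: [-1.571, 0.0, -1.722]
contact_force: [-0.2, -0.3, -0.9]
finger_gap: 0.0148
```

Request:
send_rows(
  targets=[
    [[-0.0005,0,0],[0,0,0],-1],
    [[0,0,0],[0,0,0],-1],
  ],
)

```text
clock: 12.8
tcp_pos: [0.5859, 0.0836, 0.0843]
tcp_rot: [-1.571, -0.0, -1.722]
contact_force: [-0.2, -1.1, -1.9]
finger_gap: 0.0149
```

Request:
send_rows(
  targets=[
    [[-0.0005,0,0],[0,0,0],-1],
    [[0,0,0],[0,0,0],-1],
  ],
)

```text
clock: 13.0
tcp_pos: [0.5859, 0.084, 0.0843]
tcp_rot: [-1.571, -0.0, -1.722]
contact_force: [0.2, -0.9, -1.4]
finger_gap: 0.0151
```

Request:
send_rows(
  targets=[
    [[-0.0005,0,0],[0,0,0],-1],
    [[0,0,0],[0,0,0],-1],
  ],
)

```text
clock: 13.2
tcp_pos: [0.586, 0.0845, 0.0843]
tcp_rot: [-1.571, -0.0, -1.722]
contact_force: [-0.9, -2.8, -0.2]
finger_gap: 0.0153
```

Request:
send_rows(
  targets=[
    [[-0.0004,0,0],[0,0,0],-1],
    [[0,0,0],[0,0,0],-1],
  ],
)

```text
clock: 13.4
tcp_pos: [0.5861, 0.0848, 0.0844]
tcp_rot: [-1.571, -0.0, -1.722]
contact_force: [-1.3, -4.9, 0.5]
finger_gap: 0.015
```

Request:
send_rows(
  targets=[
    [[0,0,0],[0,0,0],-1],
    [[0,0,0],[0,0,0],-1],
  ],
)

```text
clock: 13.6
tcp_pos: [0.586, 0.0849, 0.0844]
tcp_rot: [-1.571, -0.0, -1.722]
contact_force: [-1.5, -5.2, 0.6]
finger_gap: 0.0152
```

Request:
send_rows(
  targets=[
    [[0,0,0],[0,0,0],-1],
    [[0,0,0],[0,0,0],-1],
    [[0,0,0],[0,0,0],-1],
  ],
)

```text
clock: 13.9
tcp_pos: [0.586, 0.0848, 0.0844]
tcp_rot: [-1.571, -0.0, -1.722]
contact_force: [-1.6, -4.9, 0.9]
finger_gap: 0.0152
```

~5 N, steady. Hold a little longer, then ease off slowly.

Request:
send_rows(
  targets=[
    [[0,0,0],[0,0,0],-1],
    [[0,0,0],[0,0,0],-1],
    [[0,0,0],[0,0,0],-1],
    [[0,0,0],[0,0,0],-1],
    [[0,0,0],[0,0,0],-1],
    [[0,0,0],[0,0,0],-1],
    [[0,0,0],[0,0,0],-1],
  ],
)

```text
clock: 14.6
tcp_pos: [0.586, 0.0848, 0.0844]
tcp_rot: [-1.571, -0.0, -1.722]
contact_force: [-0.2, -5.6, 1.5]
finger_gap: 0.0153
```

Request:
send_rows(
  targets=[
    [[0.0002,0,0],[0,0,0],-1],
    [[0.0002,0,0],[0,0,0],-1],
    [[0.0002,0,0],[0,0,0],-1],
    [[0.0002,0,0],[0,0,0],-1],
    [[0.0002,0,0],[0,0,0],-1],
    [[0.0002,0,0],[0,0,0],-1],
    [[0.0002,0,0],[0,0,0],-1],
    [[0.0002,0,0],[0,0,0],-1],
    [[0.0002,0,0],[0,0,0],-1],
    [[0.0002,0,0],[0,0,0],-1],
  ],
)

```text
clock: 15.6
tcp_pos: [0.5857, 0.0831, 0.0843]
tcp_rot: [-1.571, 0.0, -1.722]
contact_force: [0.0, 0.1, -1.9]
finger_gap: 0.0149
```

Request:
send_rows(
  targets=[
    [[0.0003,0,0],[0,0,0],-1],
    [[0.0003,0,0],[0,0,0],-1],
    [[0.0003,0,0],[0,0,0],-1],
    [[0.0003,0,0],[0,0,0],-1],
    [[0.0003,0,0],[0,0,0],-1],
    [[0.0004,0,0],[0,0,0],-1],
    [[0.0005,0,0],[0,0,0],-1],
    [[0.0005,0,0],[0,0,0],-1],
    [[0.001,0,0],[0,0,0],-1],
    [[0.001,0,0],[0,0,0],-1],
  ],
)

```text
clock: 16.6
tcp_pos: [0.585, 0.0781, 0.0843]
tcp_rot: [-1.571, 0.0, -1.722]
contact_force: [0.9, 0.0, -1.0]
finger_gap: 0.0149
```

```bash
python3 look.py w7
```

```text
16.6 [0.585  0.0781 0.0843] [-90.     0.   -98.64] [ 0.87  0.03 -1.04] [ 0.067  0.009 -0.008]
front s (y-based): 0.1065 F along 0.17
```

View pics/w7.png

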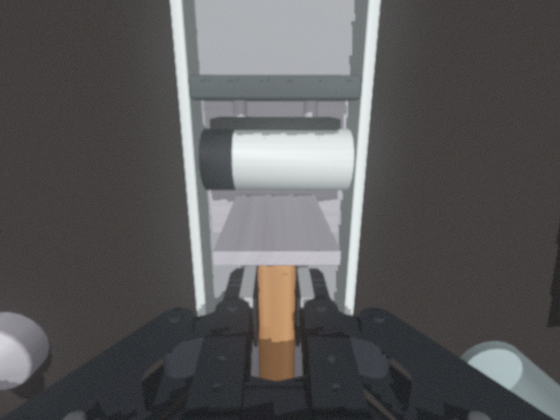

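Request:
send_rows(
  targets=[
    [[0.005,0,0],[0,0,0],-1],
    [[0.01,0,0],[0,0,0],-1],
    [[0.015,0,0],[0,0,0],-1],
    [[0.005,-0.01,0],[0,0,0],-1],
    [[0,-0.025,0],[0,0,0],-1],
    [[0,-0.025,0],[0,0,0],-1],
    [[0,-0.02,0],[0,0,0],-1],
    [[0.015,0,-0.004],[0,0,0],-1],
    [[0.03,0,-0.0085],[0,0,0],-1],
    [[0.03,0,-0.0085],[0,0,0],-1],
    [[0.03,0,-0.0085],[0,0,0],-1],
    [[0.03,0,-0.0085],[0,0,0],-1],
    [[0.03,0,-0.0085],[0,0,0],-1],
    [[0.03,0,-0.0085],[0,0,0],-1],
    [[0.03,0,-0.0085],[0,0,0],-1],
    [[0.03,0,-0.0085],[0,0,0],-1],
    [[0.03,0,-0.0085],[0,0,0],-1],
    [[0,0,0],[0,2.75,0],-1],
    [[0,0,0],[0,2.75,0],-1],
    [[0,0,0],[0,0,0],-1],
  ],
)

```text
clock: 18.65
tcp_pos: [0.4564, -0.2268, 0.1639]
tcp_rot: [-1.571, 0.0, -1.82]
contact_force: [-0.1, 0.2, -1.5]
finger_gap: 0.0148
```

Request:
send_rows(
  targets=[
    [[0,0.015,0],[0,0,0],-1],
    [[-0.0008,0.025,0],[0,0,0],-1],
    [[0,0.025,0],[0,0,0],-1],
    [[0,0.018,0],[0,0,0],-1],
    [[0,0.009,0],[0,0,0],-1],
    [[0,0.004,0],[0,0,0],-1],
    [[0,0.002,0],[0,0,0],-1],
    [[0,0,0],[0,0,0],-1],
    [[0,0,0],[0,0,0],-1],
  ],
)

```text
clock: 19.55
tcp_pos: [0.4579, -0.2255, 0.067]
tcp_rot: [-1.57, -0.0, -1.817]
contact_force: [0.5, 0.7, -1.6]
finger_gap: 0.0151
```

Request:
send_rows(
  targets=[
    [[0,0.001,0],[0,0,0],-1],
    [[0,0.0005,0],[0,0,0],-1],
    [[0,0,0],[0,0,0],-1],
  ],
)

```text
clock: 19.85
tcp_pos: [0.4576, -0.2253, 0.0648]
tcp_rot: [-1.571, 0.0, -1.817]
contact_force: [0.6, -0.6, -1.8]
finger_gap: 0.0153
```

Request:
send_rows(
  targets=[
    [[0,0.0005,0],[0,0,0],-1],
    [[0,0.0003,0],[0,0,0],-1],
    [[0,0,0],[0,0,0],-1],
    [[0,0,0],[0,0,0],-1],
  ],
)

```text
clock: 20.25
tcp_pos: [0.4576, -0.2253, 0.064]
tcp_rot: [-1.571, 0.0, -1.818]
contact_force: [0.0, -0.4, -1.3]
finger_gap: 0.0147
```

Request:
send_rows(
  targets=[
    [[0,0.0003,0],[0,0,0],-1],
    [[0,0.0002,0],[0,0,0],-1],
    [[0,0,0],[0,0,0],-1],
    [[0,0,0],[0,0,0],-1],
  ],
)

```text
clock: 20.65
tcp_pos: [0.4576, -0.2253, 0.0638]
tcp_rot: [-1.571, 0.0, -1.818]
contact_force: [-1.3, 2.4, 4.3]
finger_gap: 0.015
```

Standing on the mat. Release, rise straight up, and swing clear.

Request:
send_rows(
  targets=[
    [[0,0,0],[0,0,0],-0.5],
    [[0,0,0],[0,0,0],-0.3],
    [[0,0,0],[0,0,0],0],
    [[0,0,0],[0,0,0],0.5],
    [[0,0,0],[0,0,0],1],
    [[0,0,0],[0,0,0],1],
    [[0,0,0],[0,0,0],1],
    [[0,0,0],[0,0,0],1],
    [[0,-0.005,0],[0,0,0],1],
    [[0,-0.015,0],[0,0,0],1],
    [[0,-0.03,0],[0,0,0],1],
    [[0,-0.035,0],[0,0,0],1],
    [[0,-0.035,0],[0,0,0],1],
    [[0,-0.035,0],[0,0,0],1],
    [[0,-0.02,0],[0,0,0],1],
    [[0,0,0],[0,0,0],1],
    [[0,0,0],[0,0,0],1],
  ],
)

```text
clock: 22.35
tcp_pos: [0.4575, -0.2253, 0.2386]
tcp_rot: [-1.57, -0.0, -1.818]
contact_force: [-1.0, -0.4, -0.2]
finger_gap: 0.0855
```

```bash
python3 look.py w8; python3 - <<'E'
from h import *
q=cv2.imread("pics/w8.png")
p,d=env.read_camera("scene"); s=cv2.resize(p[130:330,150:400,::-1],None,fx=1.6,fy=1.6,interpolation=cv2.INTER_CUBIC)
h=cv2.resize(q,(400,300)); o=np.zeros((320,800,3),np.uint8); o[:300,:400]=h; o[:320,400:]=s; cv2.imwrite("pics/end.png",o)
E
```

```text
22.35 [ 0.4575 -0.2253  0.2386] [ -89.98   -0.   -104.14] [-0.95 -0.41 -0.16] [0.001 0.074 0.024]
front s (y-based): -0.2127 F along -0.55
```

View pics/end.png

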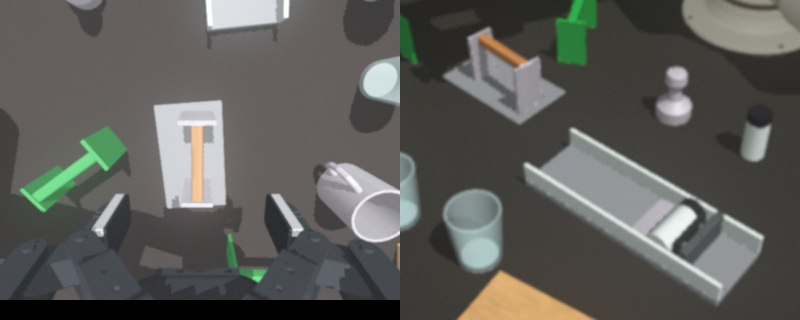

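The paddle stands upright on its mat, wrist half (196,160) and scene half (505,75). The tube lies in the saddle against the pad (685,225), and the neighbours are undisturbed.

```bash
python3 -c "
from rig import env
print(env.finish_job())"
```

```text
the job is handed in; nothing more can be done
None
```

The job is done and handed in at about 22 s of the 72 s allowed. No check failed or disagreed.

- **Roll:** I took the wooden paddle from its mat. With the blade edge about 12.5 mm over the floor, I rolled the tube up the ramp and over the lip at 15–40 mm/s. Force readings along the way stayed under about 1 N.
- **Press:** I felt for the pad in 0.5 mm steps and pressed at 5.0–5.6 N as read at the wrist, for about 1.2 s. I then eased off over about 1 s in 0.2 mm steps.
- **Tube:** The wrist picture after easing off showed it in the pocket, just as before the press. The final scene picture still showed it in the saddle against the pad.
- **Paddle:** The last pictures showed it upright on its mat, about 1 mm from where it first stood. The gripper was open and clear above it.
- **Bystanders:** Those in the last pictures looked unmoved. I judged this by eye and did not measure it, and the espresso cup was outside those views.

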